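Roll a new castor wheel into its fork and click it home

ROBOT

A 7-joint arm with a two-finger parallel gripper is mounted at the origin on the work surface. World frame = base frame: x ahead of the robot, y to its left, z up, the work surface at z = 0. Lengths are in m, angles in rad, forces in N, time in s.
With the tool pointing down it reaches from about 0.425 to 0.925 m from the base axis. Payload 6.8 kg.
Tool frame: the origin (TCP) lies on the centre line of the jaws, within the pads' length; the fingertips stand 19 mm ahead of it and the grasp point (between the pads) is the TCP (r.tip_extent is the y of the fingertips in the tool frame, in m); y points along the fingers, z is the direction in which the jaws open and shut, and the axes are right-handed (so a half turn about y gives the same grasp; the last joint's range is limited). The gripper opens to 85 mm and grips with 20 to 120 N. Pads are 22 mm wide; open, the fingers measure 114 mm over their backs; the gripper's body (76 mm by 85 mm) begins 54 mm behind the grasp point. The pads swing forward as they close: fully open they stand 13 mm farther back than shut.
Start: joints at [1.143, 0.477, 0.022, 1.555, -0.011, 1.109, -0.083], TCP at [0.212, -0.641, 0.25] pointing down, gripper open.
Joint ranges: [-2.96, 2.96], [-0.34, 2.1], [-1.41, 1.46], [0.24, 2.44], [-1.37, 4.51], [0.17, 1.92], [-2.96, 2.96]. Speed limits (rad/s): [2.39, 2.39, 3.14, 3.14, 3.14, 3.14, 3.14].

INTERFACE

Orientations are given as a rotation vector (axis times angle).
In Python, from bench import r gives the robot as it stands. The module is installed in compiled form; this text tells all that it offers.
- The arm moves only by the tool jog_arm, never from a script. Its argument "motion" is a list of rows, each a list of 3 entries, a list of its own where there are three numbers: the opening, from 0 (shut) to 1 (fully open), then the shift along the tool's x, y, z in m, then the turn, a rotation vector about the tool's x, y, z in degrees. A call has 1 to 10 rows; each row shifts and turns the commanded pose from where the row before left it, along the tool's axes as they then stand; what a row does not reach is not made up. A row lasts 1/12 s, in which the tool goes at most 41.7 mm and 7.16 degrees, less where a joint would pass 70% of its speed; a pose out of reach is approached as far as the arm can. A call with a gripper value outside its range is refused whole. The fingers move at their own pace and stop on an object; "force" is the grip in N (left out, the last holds). Time passes only in rows, so rows that do not move let the fingers close. It gives the time, the measured TCP pose, the force and the opening at its end, in the units of the state.
- r.get_obs(): the state, without advancing time (a new reading comes with each control period).
- r.grab_frame(name): name is "scene" or "top" or "wrist"; returns a dict with "image" (480x640x3 uint8, red, green, blue), "range_z" (480x640 float32, m along the optical axis (not along the pixel's ray), 0 where there is no reading), "fx", "fy", "cx", "cy" (pixels), "xyz" and "orientation" of the camera in the world. Camera axes: x right, y down, z forward; pixel columns grow to the right and rows downward; lengths in m; the calibration is good to about 2 mm. The wrist camera is an equidistant fisheye: a pixel r from the principal point sees the ray r / f radians off the axis. A picture is of the moment at which its call begins.
- r.hand_in(): hands the job in, once; it reports no verdict.
The state is a dict: "clock": time; "joints": joint angles; "qvel": joint speeds; "tau": joint torques, N m; "tcp_pos": TCP position; "orientation": TCP orientation; "contact_force": force on the tool from outside, world axes, zero at the start; "moment": the same for the moment, N m; "grip_width": finger opening in m.
Only numpy, scipy, OpenCV 4.12 (cv2) and the standard library are available. Lean on these libraries where they do the work, as an engineer would, in place of code of your own. Each camera call takes 0.05 s, during which the arm holds its last target.

TASK

Roll the loose new wheel on its tread across the bench (keep it standing, do not carry or drag it there) into the empty castor fork of the white trolley rail. Press it in gently until its axle is fully home in the slots and both spring catches have dropped behind it, then tug it lightly back against the catches to prove that they hold, and let go, leaving everything else where it is.

Things in the scene. Friction and masses are not known exactly. Their poses are not given: they have to be found in the camera images.
- wheel_center (a point): centre of the loose castor wheel standing upright on the bench: 80 mm diameter, tread 28 mm wide (24 mm at full diameter), hub 30 mm, about 0.34 kg, dark grey with a light rim and an orange grease plug. y = its axle; z = from the centre to the plug, straight up at the start; x = forward, facing the fork within 0.6 rad. Rolling half a turn (126 mm) brings the plug to the bottom
- axle_end (a point): flat 6 mm pip at the +y end of the wheel's 12 mm steel axle, 40 mm above the bench; the other end is alike, 58 mm away over both ends. The axle is fixed in the wheel. Pinched lightly by its two ends (3 to 6 N) the wheel turns between the fingers, can be rolled and steered, and finds its own way between the legs; squeezed hard it may drag or jam askew. The fingers slip on the pips under load: it then lags behind them
- fork_seat (a point): where the wheel's centre must end: axle centre, 40 mm above the bench, at the hard closed end of the slots of the empty castor fork. x = level direction in which the wheel rolls in, y along the axle, z up. The second castor, 300 mm along +y, has its wheel already. Nothing within 100 mm of the seat is higher than 80 mm
- fork_mouth (a point): midway between the tips of the fork's two aluminium legs, 42 mm before the seat, 40 mm up. Legs 4 mm thick, inner faces 36 mm apart (tips bent out to 44 mm as a lead-in), 18 to 62 mm above the bench, each with a 15 mm high slot, flared to 24 mm at this mouth. Nothing is wider than 51 mm over both sides, so fingers on the axle ends can pass outside the legs up to the seat
- foot_rail: the fork with its catches, on a white 40 mm square trolley tube clamped on the bench; fixed. Origin on the bench under the seat, axes as fork_seat. Its parts are light: what the wheel presses on it must stay below 25 N
- wheel: the loose wheel itself, origin at its centre. Once its axle is in the slots, a firmer pinch on the axle ends (15 to 20 N) carries the push past the catches, about 15 N at most, and the tug; eased again, the axle settles square
- catch_near (a joint): lift in m of the brass spring catch outside the fork leg at y = -23.5 mm of fork_seat; 0 = down, its rest. The axle meets its ramp 26 mm before the seat, lifts it 8 mm, and it drops behind the axle in the last 2 mm. Both together resist the axle with some 3 to 8 N going in; the axle then has 2 mm of play between slot end and the catches' square backs, which do not let it out again
- catch_far (a joint): the same for the catch at y = +23.5 mm
- old_wheel: worn brown wheel lying flat, 80 mm diameter, 30 mm high, origin under its centre; leave alone
- grease_tin: grease tin, 64 mm diameter, 60 mm high, origin under its centre; leave alone
- lube_bottle: bottle, 52 mm diameter, 130 mm high, origin under its centre; leave alone
- parts_tray: grey tray, 90 x 120 x 30 mm, origin under its centre; leave alone
- wrench: wrench lying flat; leave alone
- screwdriver: screwdriver lying flat; leave alone
- brush: brush lying flat; leave alone
Not all that is in view belongs to the job. What is meant by the wheel is not green or purple, and is the smaller of those in its own colour.

How it is judged:
On the way, in this order (a step that is already met when the one before it is completed fails the run):
1. the wheel has rolled half a turn on the bench: the orange plug, on top at the start, has come round to the bottom (angle between wheel_center's own z axis and vertical above 2.5 rad), for 0.04 s.
2. the axle is fully home in both slots (centre within 1.5 mm of the end, axle within 0.1 rad of the fork's) and both catches are down behind it, not yet pulled on (below 1 N) (x of wheel_center in the frame of fork_seat above -0.0015 m and distance between wheel_center and fork_seat below 0.006 m and angle between the y axis of wheel_center and the y axis of fork_seat, either way round below 0.1 rad and value of joint each of catch_near, catch_far below 0.0015 m and contact force between wheel and catch_near below 1 N and contact force between wheel and catch_far below 1 N), for 0.2 s.
3. the wheel is tugged back against a catch with more than 1.5 N and the catches hold it ((contact force between wheel and catch_near above 1.5 N or contact force between wheel and catch_far above 1.5 N) and x of wheel_center in the frame of fork_seat above -0.004 m), for 0.1 s.
At the end, for the whole second after the job is handed in: the wheel stands at rest in the fork, its centre within 7 mm of the seat (at most 4 mm short of it), its axle within 0.1 rad of the fork's, both catches down (below 1.5 mm of lift), released (x of wheel_center in the frame of fork_seat above -0.004 m and distance between wheel_center and fork_seat below 0.007 m and angle between the y axis of wheel_center and the y axis of fork_seat, either way round below 0.1 rad and value of joint each of catch_near, catch_far below 0.0015 m and linear speed of wheel below 0.01 m/s); the robot touches nothing.
It fails at once if the wheel tips more than 25 degrees from upright (angle between wheel_center's own y axis and vertical below 1.134 rad or angle between wheel_center's own y axis and vertical above 2.007 rad).
It fails at once if the wheel is lifted more than 10 mm off the bench (height (world z) of wheel_center above 0.05 m).
It fails at once if the wheel presses on the rail, its fork or catches with more than 25 N (contact force between wheel and foot_rail above 25 N).
It fails at once if a bystander is moved by more than 20 mm (distance of any of old_wheel, grease_tin, lube_bottle, parts_tray, wrench, screwdriver, brush from where it was at the start of the episode above 0.02 m).
It also fails if it takes over 48 s, if anything falls off the work surface, if the arm or the gripper's body presses on something with over 40 N, if the wrist force passes 120 N, or if a joint passes its speed limit or range.

## Working session

There is one attempt and no reset: what is moved stays moved. The work goes in short steps, Python scripts to look and compute and a tool call to move; the robot and the scene stay as the last step left them, time stands still between calls to the robot, and variables do not carry over. Pictures are saved under pics/ and viewed, and the job is handed in when it is done.

Besides the shell and the picture viewer there is one more tool, called after "Request:" as name(argument=value, ...) on one line, values as JSON. jog_arm: Moves the arm, as the interface text tells. Its arguments: {"type":"object","properties":{"motion":{"type":"array","items":{"type":"array"}},"force":{"type":"number"}},"required":["motion"]}

```bash
mkdir -p pics; ls; python3 - <<'E'
from bench import r
import cv2,pickle
o=r.get_obs();print(o)
print(r.tip_extent)
for n in("scene","top","wrist"):
    f=r.grab_frame(n);pickle.dump(f,open(f"f_{n}.pkl","wb"))
    cv2.imwrite(f"pics/{n}0.png",f["image"][:,:,::-1])
    print(n,f["fx"],f["fy"],f["cx"],f["cy"],f["xyz"],f["orientation"])
E
```

```text
pics
{'clock': 0.0, 'joints': array([ 1.14291073,  0.47779074,  0.02237599,  1.55645174, -0.01149507,
        1.10927958, -0.08310676]), 'qvel': array([-0.00081325, -0.00085186,  0.00109721,  0.00101448, -0.00044335,
       -0.00049676,  0.00154477]), 'tau': array([-3.94982235e-04, -5.96440566e+01,  1.60784326e+00, -2.81196749e+01,
        1.24492549e-02,  9.34429758e-03,  3.08708468e-05]), 'tcp_pos': array([ 0.21198828, -0.64026785,  0.24933254]), 'orientation': array([-0.33084839,  2.05061712, -2.04699239]), 'contact_force': array([0.43440777, 0.1307027 , 0.49137968]), 'moment': array([ 0.00275591, -0.03078513,  0.01018573]), 'grip_width': 0.08537183290158203}
0.019
scene 623.3806890322869 623.3806890322869 325.9832303169238 236.27282600786606 [ 1.31835929 -0.98514753  0.97212   ] [-2.06546863 -0.81424657  0.39788099]
top 602.8387596547353 602.8387596547353 322.4421977224102 246.9624451204954 [ 0.38141442 -0.01318358  1.40492135] [-2.22653078  2.16094981 -0.10141783]
wrist 371.64829954431775 371.64829954431775 319.6481546728805 243.98143773379763 [ 0.27549188 -0.62054387  0.37226593] [ 2.36475651 -1.70671046 -0.23251299]
```

View pics/scene0.png

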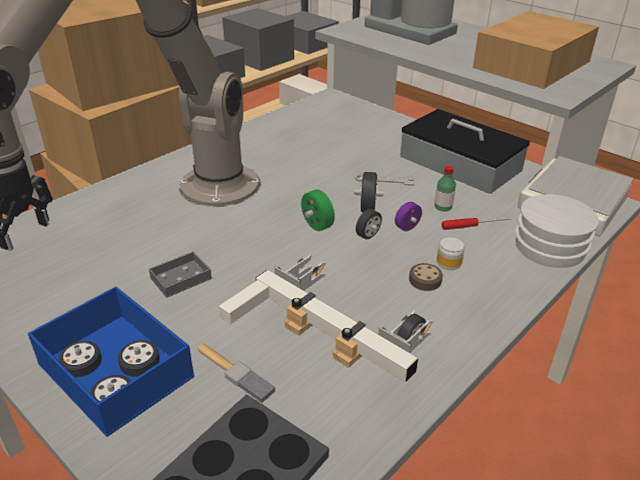

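View pics/top0.png

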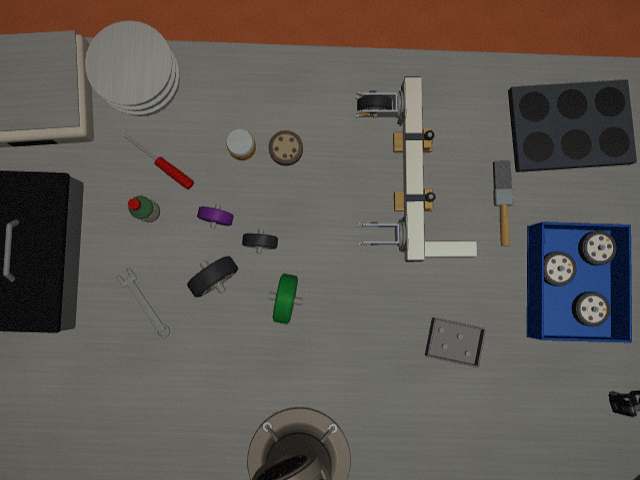

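View pics/wrist0.png

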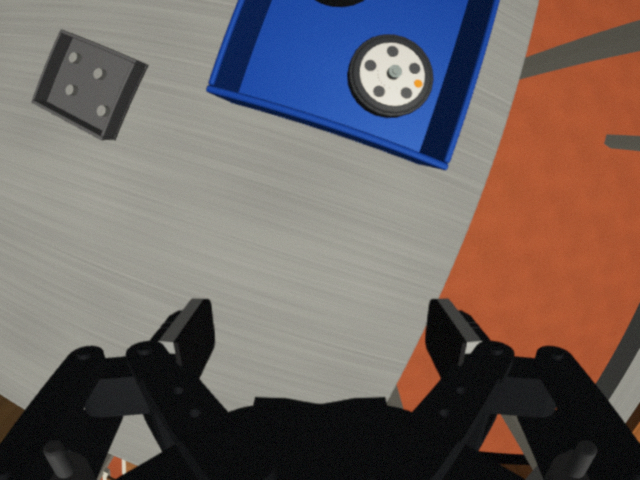

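```bash
python3 - <<'E'
import cv2,pickle,numpy as np
t=pickle.load(open("f_top.pkl","rb"))["image"][:,:,::-1];s=pickle.load(open("f_scene.pkl","rb"))["image"][:,:,::-1]
a=cv2.resize(t[190:310,180:320],None,fx=4,fy=4,interpolation=cv2.INTER_CUBIC)
b=cv2.resize(t[205:265,345:435],None,fx=6,fy=6,interpolation=cv2.INTER_CUBIC)
cv2.imwrite("pics/crop_a.png",a);cv2.imwrite("pics/crop_b.png",b)
c=cv2.resize(s[160:300,250:430],None,fx=4,fy=4,interpolation=cv2.INTER_CUBIC);cv2.imwrite("pics/crop_c.png",c)
E
```

```text
(no output)
```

View pics/crop_a.png

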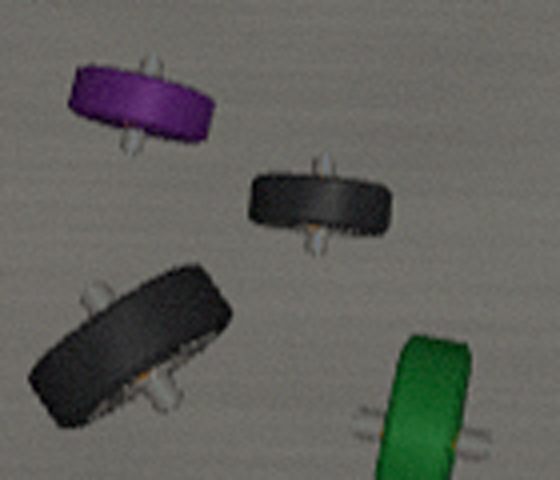

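View pics/crop_b.png

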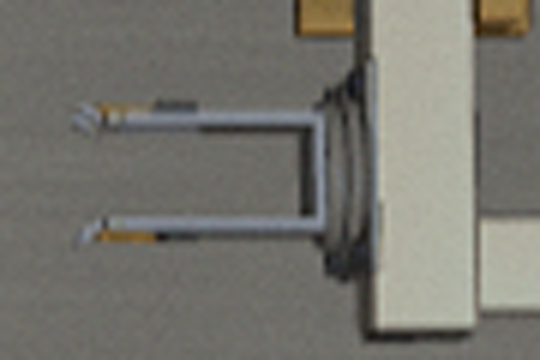

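View pics/crop_c.png

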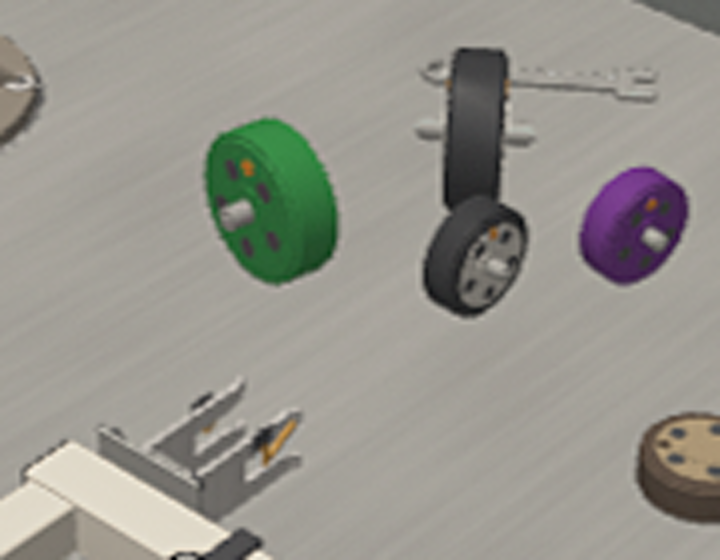

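Candidates, as pixels in the top view: dark small (260,241), dark large (213,276), purple (215,215), green (285,298). The black/white wheels in the blue box are lying flat. The small dark grey one at (260,241), or scene (369,223), fits: it is neither green nor purple, is the smaller of its colour, and has a light rim and an orange plug on top. The crop confirms this. The empty fork is at about (380,233) in the top view, its mouth facing left.

```bash
cat > h.py <<'E'
import numpy as np,cv2,pickle
from scipy.spatial.transform import Rotation as R
def rays(f,px):
    px=np.asarray(px,float).reshape(-1,2)
    d=np.c_[(px[:,0]-f["cx"])/f["fx"],(px[:,1]-f["cy"])/f["fy"],np.ones(len(px))]
    return d@R.from_rotvec(f["orientation"]).as_matrix().T
def fish(f,px):
    px=np.asarray(px,float).reshape(-1,2)
    u=np.c_[(px[:,0]-f["cx"]),(px[:,1]-f["cy"])]/f["fx"];th=np.hypot(u[:,0],u[:,1])+1e-12
    d=np.c_[u*(np.sin(th)/th)[:,None],np.cos(th)]
    return d@R.from_rotvec(f["orientation"]).as_matrix().T
def plane(f,px,z,fe=False):
    d=(fish if fe else rays)(f,px);return f["xyz"]+d*((z-f["xyz"][2])/d[:,2])[:,None]
def cloud(f):
    v,u=np.mgrid[0:480,0:640]
    d=rays(f,np.c_[u.ravel(),v.ravel()])
    return (f["xyz"]+d*f["range_z"].ravel()[:,None]).reshape(480,640,3)
def tri(f1,p1,f2,p2):
    A=[];d1=rays(f1,p1)[0];d2=rays(f2,p2)[0]
    t=np.linalg.lstsq(np.c_[d1,-d2],f2["xyz"]-f1["xyz"],rcond=None)[0]
    a=f1["xyz"]+t[0]*d1;b=f2["xyz"]+t[1]*d2;return (a+b)/2,np.linalg.norm(a-b)
E
python3 - <<'E'
from h import *
t=pickle.load(open("f_top.pkl","rb"));s=pickle.load(open("f_scene.pkl","rb"))
for f,n,box in((t,"t",(225,255,235,285)),(s,"s",(205,242,352,388))):
    P=cloud(f);Q=P[box[0]:box[1],box[2]:box[3]].reshape(-1,3)
    q=Q[(Q[:,2]>0.012)&(Q[:,2]<.1)]
    print(n,len(q),q.min(0),q.max(0))
    top=q[q[:,2]>.074];print(" top",len(top),top.mean(0),top.min(0),top.max(0))
    h=cv2.minAreaRect((q[:,:2]*1000).astype(np.float32));print(h)
print("axle ends top@46",plane(t,[[180+323/4,190+158/4],[180+316/4,190+252/4]],.044))
print("fork top-legs@62",plane(t,[[345+112/6,205+120/6],[345+320/6,205+118/6],[345+112/6,205+222/6],[345+320/6,205+225/6]],.062))
P=cloud(t);Q=P[210:260,352:402].reshape(-1,3);q=Q[(Q[:,2]>.05)&(Q[:,2]<.1)]
print(len(q),q.min(0),q.max(0))
print("rail z",np.median(P[225:240,408:420,2]))
E
```

```text
t 540 [0.46235944 0.06402243 0.01501662] [0.51978247 0.14270645 0.08642389]
 top 229 [0.49061391 0.10315534 0.07849347] [0.47697361 0.0731644  0.07410698] [0.50511169 0.13098105 0.08642389]
((491.1433410644531, 103.06498718261719), (77.71015167236328, 53.834312438964844), 61.66187286376953)
s 649 [0.4164899  0.05792874 0.01223897] [0.5190175  0.17967065 0.08403882]
 top 96 [0.49275944 0.09679041 0.07834104] [0.47563513 0.07322039 0.07415384] [0.50569701 0.12032968 0.08403882]
((477.1723937988281, 123.649169921875), (64.1006851196289, 133.7017822265625), 32.63072967529297)
axle ends top@46 [[0.51598898 0.10192119 0.044     ]
 [0.46260425 0.10391685 0.044     ]]
fork top-legs@62 [[ 0.53154627 -0.12952616  0.062     ]
 [ 0.53474881 -0.2074581   0.062     ]
 [ 0.49330145 -0.13045162  0.062     ]
 [ 0.49457609 -0.20826278  0.062     ]]
330 [ 0.48939341 -0.21600157  0.05001135] [ 0.54664374 -0.11681434  0.07646094]
rail z 0.06107329041701237
```

```bash
python3 - <<'E'
from h import *
o=pickle.load(open("f_wrist.pkl","rb"))
M=R.from_rotvec([-0.33084839,2.05061712,-2.04699239]).as_matrix();print(M)
C=R.from_rotvec(o["orientation"]).as_matrix();print(M.T@C, M.T@(o["xyz"]-[0.21198828,-0.64026785,0.24933254]))
# desired: y down, z along world +-x
for sg in(1,-1):
    for yaw in (0,):
        z=np.array([sg,0,0]);y=np.array([0,0,-1]);x=np.cross(y,z);D=np.c_[x,y,z]
        rv=R.from_matrix(M.T@D).as_rotvec(degrees=True);print(sg,x,rv)
p=np.array([0.5,-0.02,0.25])-np.array([0.212,-0.640,0.249]);print(M.T@p)
E
```

```text
[[-9.49307555e-01 -7.10672930e-04  3.14347992e-01]
 [-3.14348758e-01  1.65458675e-03 -9.49306126e-01]
 [ 1.54530144e-04 -9.99998379e-01 -1.79411085e-03]]
[[-4.43381624e-04  9.64315409e-01  2.64755729e-01]
 [ 1.53391188e-04 -2.64755687e-01  9.64315510e-01]
 [ 9.99999890e-01  4.68170973e-04 -3.05296794e-05]] [-0.06646566 -0.12294569  0.00101758]
1 [ 0 -1  0] [ 9.45632626e-02 -7.16784839e+01 -5.66317331e-02]
-1 [0 1 0] [6.18133017e-02 1.08321462e+02 1.03215409e-01]
[-4.68296651e-01 -1.78828399e-04 -4.98039370e-01]
```

Request:
jog_arm(motion=[[1,[-0.036,0,-0.008],[0,-3.6,0]],[1,[-0.036,0,-0.008],[0,-3.6,0]],[1,[-0.036,0,-0.008],[0,-3.6,0]],[1,[-0.036,0,-0.008],[0,-3.6,0]],[1,[-0.036,0,-0.008],[0,-3.6,0]],[1,[-0.036,0,-0.008],[0,-3.6,0]],[1,[-0.036,0,-0.008],[0,-3.6,0]],[1,[-0.036,0,-0.008],[0,-3.6,0]],[1,[-0.036,0,-0.008],[0,-3.6,0]],[1,[-0.036,0,-0.008],[0,-3.6,0]]])

```text
clock: 0.98
tcp_pos: [0.4603, -0.3736, 0.2501]
orientation: [-0.849, 1.649, -1.649]
contact_force: [0.7, -0.2, 0.4]
grip_width: 0.0853
```

Request:
jog_arm(motion=[[1,[-0.036,0,-0.008],[0,-3.6,0]],[1,[-0.036,0,-0.008],[0,-3.6,0]],[1,[-0.036,0,-0.008],[0,-3.6,0]],[1,[-0.036,0,-0.008],[0,-3.6,0]],[1,[-0.036,0,-0.008],[0,-3.6,0]],[1,[-0.036,0,-0.008],[0,-3.6,0]],[1,[-0.036,0,-0.008],[0,-3.6,0]],[1,[-0.036,0,-0.008],[0,-3.6,0]],[1,[-0.036,0,-0.008],[0,-3.2,0]],[1,[0,0,0],[0,0,0]]])

```text
clock: 1.82
tcp_pos: [0.5086, -0.043, 0.2506]
orientation: [-1.182, 1.248, -1.244]
contact_force: [-0.8, 0.7, 0.6]
grip_width: 0.0856
```

```bash
python3 - <<'E'
from bench import r
from h import *
o=r.get_obs();print(o["clock"],o["tcp_pos"],o["joints"],R.from_rotvec(o["orientation"]).as_matrix())
f=r.grab_frame("wrist");pickle.dump(f,open("w1.pkl","wb"));cv2.imwrite("pics/w1.png",f["image"][:,:,::-1])
E
```

```text
1.8167 [ 0.50855418 -0.04295818  0.25062206] [ 0.39106253  0.24576274 -0.49591626  1.91620339  0.13306951  1.01174563
 -0.21382604] [[-5.07906183e-02  1.95849574e-04  9.98709304e-01]
 [-9.98703702e-01  3.34515118e-03 -5.07909894e-02]
 [-3.35078101e-03 -9.99994386e-01  2.56933974e-05]]
```

View pics/w1.png

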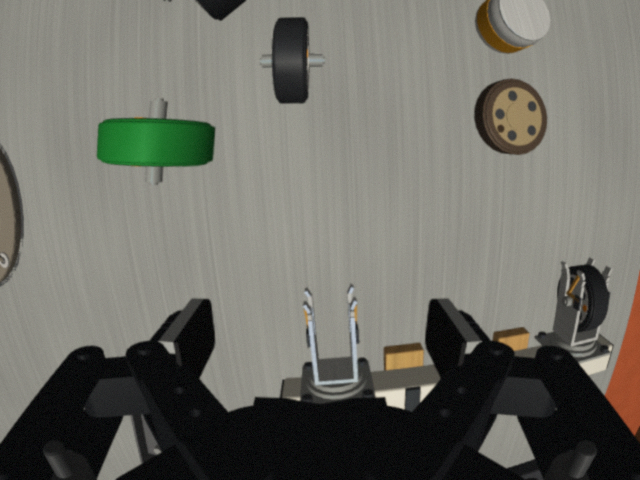

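The wheel stands at (291,60) with axle ends at about (263,61) and (324,60). The fork legs run from (308,293) and (351,290) down to a bridge at about row 382.

```bash
python3 - <<'E'
from h import *
f=pickle.load(open("w1.pkl","rb"));im=f["image"][:,:,::-1]
a=cv2.resize(im[10:110,245:345],None,fx=5,fy=5,interpolation=cv2.INTER_CUBIC)
b=cv2.resize(im[280:395,280:380],None,fx=5,fy=5,interpolation=cv2.INTER_CUBIC)
c=np.zeros((575,1000,3),np.uint8);c[:500,:500]=a;c[:575,500:]=b
cv2.imwrite("pics/w1c.png",cv2.resize(c,(800,460)))
cv2.imwrite("pics/w1b.png",b)
E
```

```text
(no output)
```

View pics/w1c.png

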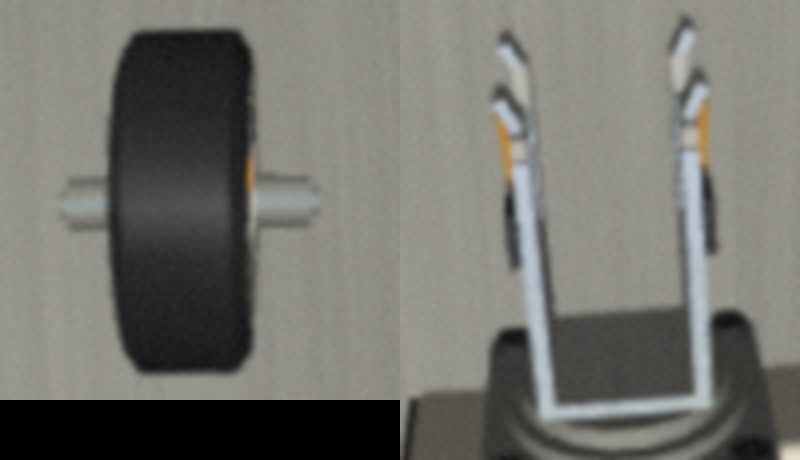

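View pics/w1b.png

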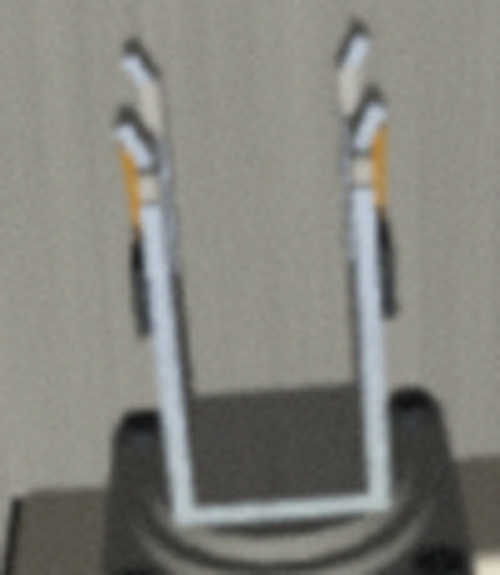

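```bash
python3 - <<'E'
from h import *
f=pickle.load(open("w1.pkl","rb"))
c=lambda L,ox,oy:(np.array(L,float)+.5)/5-.5+[ox,oy]
w=plane(f,c([[76,254],[399,251]],245,10),.040,True);print("axle",w,w.mean(0),np.linalg.norm(w[0]-w[1]))
d=w[1]-w[0];print("axle yaw deg",np.degrees(np.arctan2(d[1],d[0])))
# legs top z=62: tips, leg start, corner
q=plane(f,c([[127,115],[150,200],[183,518],[373,97],[366,190],[379,502]],280,280),.062,True);print("fork",q)
for i in(0,3):
    e=q[i+2]-q[i+1];print("leg heading (from -y)",np.degrees(np.arctan2(e[0],-e[1])))
print("mid",(q[:3]+q[3:])/2, np.linalg.norm(q[:3]-q[3:],axis=1))
# wheel tread edges outline
t=plane(f,c([[140*1.25,120*1.25],[140*1.25,300*1.25]],245,10),.04,True);print(t)
E
```

```text
axle [[0.46230198 0.10449362 0.04      ]
 [0.51982769 0.10071251 0.04      ]] [0.49106483 0.10260306 0.04      ] 0.057649846114749784
axle yaw deg -3.7605808770554114
fork [[ 0.49123527 -0.11670019  0.062     ]
 [ 0.49438877 -0.13436701  0.062     ]
 [ 0.49651245 -0.20859948  0.062     ]
 [ 0.53637382 -0.11547328  0.062     ]
 [ 0.53475681 -0.13447002  0.062     ]
 [ 0.53657721 -0.20697862  0.062     ]]
leg heading (from -y) 1.6386992349981324
leg heading (from -y) 1.4381622148324518
mid [[ 0.51380455 -0.11608674  0.062     ]
 [ 0.51457279 -0.13441852  0.062     ]
 [ 0.51654483 -0.20778905  0.062     ]] [0.04515522 0.04036817 0.04009753]
[[0.48092398 0.12284455 0.04      ]
 [0.47904809 0.08011079 0.04      ]]
```

```bash
python3 - <<'E'
from h import *
from bench import r
o=r.get_obs();M=R.from_rotvec(o["orientation"]).as_matrix()
a=np.radians(-3.76);z=np.array([np.cos(a),np.sin(a),0]);y=np.array([0,0,-1.]);D=np.c_[np.cross(y,z),y,z]
print(M.T@(np.array([.491,.1026,.037])-o["tcp_pos"]),R.from_matrix(M.T@D).as_rotvec(degrees=True))
t=pickle.load(open("f_top.pkl","rb"));P=cloud(t);im=t["image"].astype(int)
for nm,m in(("green",(im[...,1]>im[...,0]+30)&(im[...,1]>im[...,2]+30)),("purple",(im[...,0]>im[...,1]+25)&(im[...,2]>im[...,1]+30))):
    m[:, :170]=0;m[:,330:]=0;m[:200]=0;m[340:]=0
    q=P[m];print(nm,len(q),np.percentile(q,[1,99],axis=0))
m=np.zeros(im.shape[:2],bool);m[250:300,185:240]=1;q=P[m];q=q[q[:,2]>.03];print("big",np.percentile(q,[1,99],axis=0))
E
```

```text
[-0.14800828  0.21368691 -0.02628475] [-0.0048678   0.54316459 -0.07139624]
green 826 [[0.31256204 0.01819878 0.06942883]
 [0.41377349 0.0628038  0.11515533]]
purple 400 [[0.52564245 0.16751518 0.04633992]
 [0.5592552  0.23976853 0.08526481]]
big [[0.36468558 0.15102032 0.04245708]
 [0.44917726 0.24940849 0.12094898]]
```

Request:
jog_arm(motion=[[1,[-0.03,0,-0.005],[0,0.55,0]],[1,[-0.03,0,-0.005],[0,0,0]],[1,[-0.03,0,-0.005],[0,0,0]],[1,[-0.03,0,-0.005],[0,0,0]],[1,[-0.028,0,-0.005],[0,0,0]],[1,[0,0.03,0],[0,0,0]],[1,[0,0.03,0],[0,0,0]],[1,[0,0.03,0],[0,0,0]],[1,[0,0.02,0],[0,0,0]],[1,[0,0,0],[0,0,0]]])

```text
clock: 2.7
tcp_pos: [0.4924, 0.0958, 0.1363]
orientation: [-1.18, 1.269, -1.263]
contact_force: [-0.1, -0.1, -0.4]
grip_width: 0.0855
```

```bash
cat > look.py <<'E'
import sys
from bench import r
from h import *
n=sys.argv[1]
o=r.get_obs();M=R.from_rotvec(o["orientation"]).as_matrix();print(o["clock"],o["tcp_pos"],"F",o["contact_force"].round(2),"w",o["grip_width"],"heading",np.degrees(np.arctan2(M[0,0],-M[1,0])),"tilt",M[2].round(4),"j",o["joints"].round(2))
for c in sys.argv[2:]:
    f=r.grab_frame(c);pickle.dump(f,open(f"{n}_{c}.pkl","wb"));cv2.imwrite(f"pics/{n}_{c}.png",f["image"][:,:,::-1])
E
python3 look.py a wrist
```

```text
2.7 [0.49238684 0.09581745 0.13628619] F [-0.08 -0.14 -0.4 ] w 0.08553004580226704 heading -4.319050847179764 tilt [ 0.0026 -1.     -0.0074] j [ 0.12  0.4  -0.53  2.03  0.28  0.79 -0.65]
```

View pics/a_wrist.png

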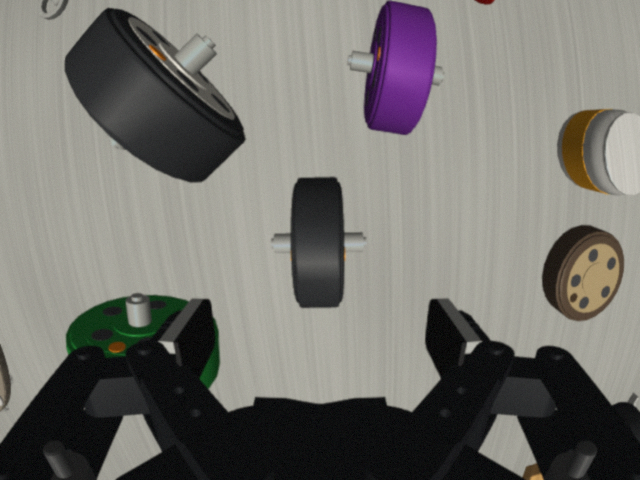

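```bash
python3 - <<'E'
from h import *
from bench import r
f=pickle.load(open("a_wrist.pkl","rb"))
im=f["image"][:,:,::-1];cv2.imwrite("pics/a_c.png",cv2.resize(im[170:320,260:380],None,fx=4,fy=4,interpolation=cv2.INTER_CUBIC))
w=plane(f,[[272,242.5],[365,241]],.04,True);d=w[1]-w[0];print(w,w.mean(0),np.linalg.norm(d),np.degrees(np.arctan2(d[1],d[0])))
E
```

```text
[[0.46286008 0.10444656 0.04      ]
 [0.51984036 0.10124797 0.04      ]] [0.49135022 0.10284726 0.04      ] 0.05706999233153128 -3.2129238304853662
```

View pics/a_c.png

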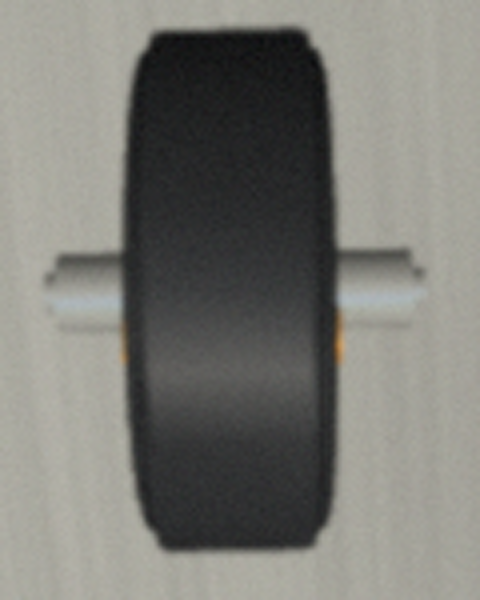

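Request:
jog_arm(motion=[[1,[0,0,0],[0,0,0]],[1,[0,0,0],[0,0,0]]])

```text
clock: 2.92
tcp_pos: [0.4962, 0.0979, 0.1418]
orientation: [-1.171, 1.262, -1.265]
contact_force: [-0.9, 0.4, -0.7]
grip_width: 0.085
```

```bash
cat > goal.py <<'E'
import sys
from bench import r
from h import *
x,y,z,hd=map(float,sys.argv[1:5])
o=r.get_obs();M=R.from_rotvec(o["orientation"]).as_matrix()
a=np.radians(hd);zz=np.array([np.cos(a),np.sin(a),0]);yy=np.array([0,0,-1.]);D=np.c_[np.cross(yy,zz),yy,zz]
print(o["tcp_pos"],"heading",np.degrees(np.arctan2(M[0,0],-M[1,0])),"shift mm",(M.T@(np.array([x,y,z])-o["tcp_pos"])*1e3).round(2),"turn",R.from_matrix(M.T@D).as_rotvec(degrees=True).round(2))
E
python3 goal.py .4912 .1028 .037 -3.76
```

```text
[0.49618866 0.09787099 0.14180678] heading -4.277374265892976 shift mm [ -4.48 104.8   -5.61] turn [-0.14 -0.52 -0.03]
```

Request:
jog_arm(motion=[[1,[-0.0045,0,-0.0055],[0,-0.5,0]],[1,[0,0.015,0],[0,0,0]],[1,[0,0.015,0],[0,0,0]],[1,[0,0.01,0],[0,0,0]],[1,[0,0,0],[0,0,0]],[1,[0,0,0],[0,0,0]],[1,[0,0,0],[0,0,0]]])

```text
clock: 3.5
tcp_pos: [0.4903, 0.1031, 0.1011]
orientation: [-1.177, 1.256, -1.257]
contact_force: [0.3, 1.1, -0.1]
grip_width: 0.0857
```

```bash
python3 goal.py .4912 .1028 .037 -3.76
```

```text
[0.49027756 0.10314178 0.10114168] heading -3.7165184332076397 shift mm [ 0.31 64.14  0.87] turn [-0.07  0.04 -0.02]
```

Well aligned; lower it and pinch lightly.

Request:
jog_arm(motion=[[1,[0,0.015,0.0005],[0,0,0]],[1,[0,0.015,0],[0,0,0]],[1,[0,0.015,0],[0,0,0]],[1,[0,0.012,0],[0,0,0]],[1,[0,0.007,0],[0,0,0]],[1,[0,0,0],[0,0,0]],[1,[0,0,0],[0,0,0]]])

```text
clock: 4.08
tcp_pos: [0.4905, 0.1029, 0.0365]
orientation: [-1.178, 1.257, -1.257]
contact_force: [0.1, 0.0, 0.6]
grip_width: 0.0853
```

```bash
python3 goal.py .4912 .1028 .037 -3.76;python3 look.py b wrist
```

```text
[0.49046555 0.10290972 0.03652113] heading -3.7215494370575586 shift mm [ 0.06 -0.48  0.74] turn [-0.    0.04  0.  ]
4.0833 [0.49046555 0.10290972 0.03652113] F [0.11 0.02 0.61] w 0.0853368609706919 heading -3.7215494370575586 tilt [ 0.e+00 -1.e+00  1.e-04] j [ 0.02  0.56 -0.44  2.09  0.42  0.58 -0.78]
```

View pics/b_wrist.png

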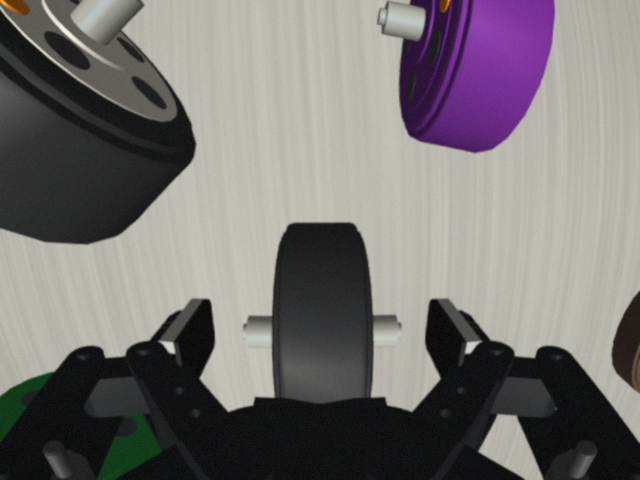

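Request:
jog_arm(force=5, motion=[[1,[0,0,0.001],[0,0,0]],[0.75,[0,0,0],[0,0,0]],[0.72,[0,0,0],[0,0,0]],[0.7,[0,0,0],[0,0,0]],[0.6,[0,0,0],[0,0,0]],[0.6,[0,0,0],[0,0,0]],[0.6,[0,0,0],[0,0,0]]])

```text
clock: 4.72
tcp_pos: [0.4914, 0.1029, 0.0368]
orientation: [-1.177, 1.257, -1.257]
contact_force: [-1.6, 0.1, 5.3]
grip_width: 0.0565
```

```bash
python3 goal.py .4912 .1028 .037 -3.76;python3 look.py c wrist
```

```text
[0.49141521 0.10291991 0.03682722] heading -3.7248789257999046 shift mm [ 0.13 -0.17 -0.21] turn [-0.03  0.04 -0.  ]
4.7167 [0.49141521 0.10291991 0.03682722] F [-1.6   0.11  5.29] w 0.05646308255440762 heading -3.7248789257999046 tilt [-1.e-04 -1.e+00  5.e-04] j [ 0.02  0.56 -0.44  2.09  0.42  0.58 -0.78]
```

View pics/c_wrist.png

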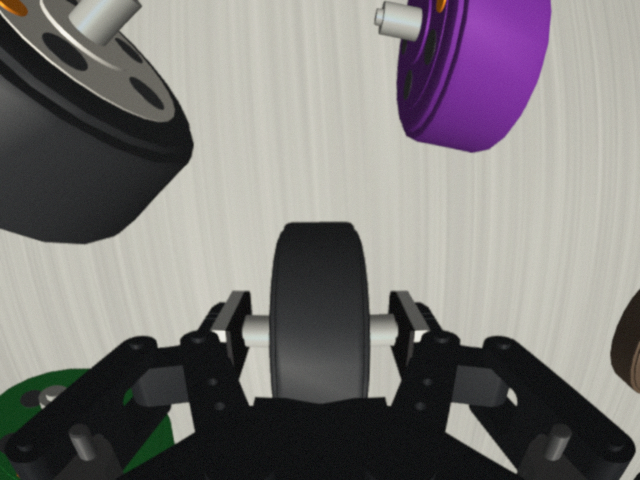

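```bash
cat > path.py <<'E'
import sys,numpy as np
from scipy.interpolate import CubicHermiteSpline as C
x0,y0,h0,y1,ds=map(float,sys.argv[1:6])
x1=.5145+.0265*(-(y1+.1344))
c=C([0,y0-y1],[x0,x1],[np.tan(np.radians(h0)),.0265]);h=np.degrees(np.arctan(c(np.arange(0,y0-y1+1e-9,ds),1)))
print("headings",h.round(2));print("turns",(-np.diff(h)).round(2))
E
python3 path.py .4914 .1029 -3.72 -.0971 .01
```

```text
headings [-3.72 -1.34  0.82  2.75  4.45  5.93  7.18  8.21  9.01  9.59  9.95 10.1
 10.03  9.74  9.24  8.51  7.57  6.4   5.    3.37  1.52]
turns [-2.38 -2.16 -1.93 -1.71 -1.48 -1.25 -1.02 -0.8  -0.58 -0.36 -0.15  0.07
  0.29  0.5   0.72  0.95  1.17  1.4   1.63  1.85]
```

Request:
jog_arm(motion=[[0.6,[0.004,0,0],[0,-1.1,0]],[0.6,[0.005,0,0],[0,-1.2,0]],[0.6,[0.005,0,0],[0,-1.1,0]],[0.6,[0.005,0,0],[0,-1.1,0]],[0.6,[0.005,0,0],[0,-1.0,0]],[0.6,[0.005,0,0],[0,-0.9,0]],[0.6,[0.005,0,0],[0,-0.9,0]],[0.6,[0.005,0,0],[0,-0.8,0]],[0.6,[0.005,0,0],[0,-0.8,0]],[0.6,[0.004,0,0],[0,-0.7,0]]])

```text
clock: 5.6
tcp_pos: [0.4923, 0.0541, 0.0362]
orientation: [-1.256, 1.133, -1.133]
contact_force: [2.1, 1.4, 2.1]
grip_width: 0.0566
```

```bash
python3 look.py d wrist
```

```text
5.6 [0.49231524 0.05409506 0.03624135] F [2.12 1.43 2.12] w 0.0565631728381954 heading 5.92471277433683 tilt [ 0.e+00 -1.e+00  2.e-04] j [ 0.15  0.56 -0.48  2.1   0.46  0.58 -0.55]
```

View pics/d_wrist.png

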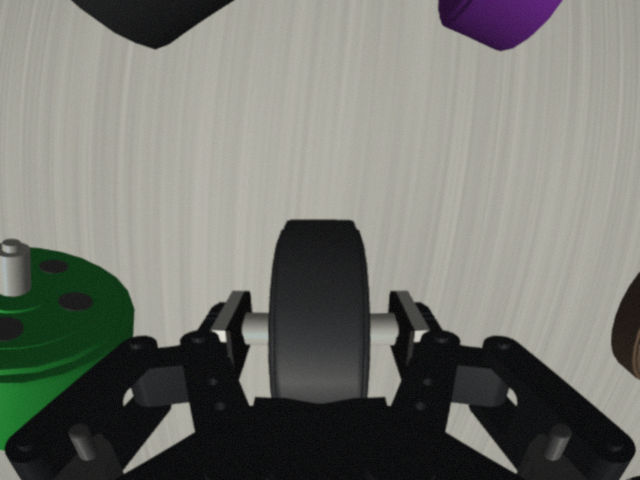

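Request:
jog_arm(motion=[[0.6,[0.005,0,0],[0,-0.7,0]],[0.6,[0.005,0,0],[0,-0.6,0]],[0.6,[0.005,0,0],[0,-0.5,0]],[0.6,[0.005,0,0],[0,-0.5,0]],[0.6,[0.005,0,0],[0,-0.4,0]],[0.6,[0.005,0,0],[0,-0.4,0]],[0.6,[0.005,0,0],[0,-0.3,0]],[0.6,[0.005,0,0],[0,-0.3,0]],[0.6,[0.005,0,0],[0,-0.2,0]],[0.6,[0.005,0,0],[0,-0.1,0]]])

```text
clock: 6.48
tcp_pos: [0.4988, 0.0046, 0.0361]
orientation: [-1.287, 1.082, -1.081]
contact_force: [-0.2, 1.4, -0.9]
grip_width: 0.0564
```

```bash
python3 look.py e wrist scene; python3 - <<'E'
import cv2,pickle
im=pickle.load(open("e_scene.pkl","rb"))["image"][:,:,::-1]
cv2.imwrite("pics/e_c.png",cv2.resize(im[170:320,230:430],None,fx=4,fy=4,interpolation=cv2.INTER_CUBIC))
E
```

```text
6.4833 [0.49881824 0.00461053 0.03609892] F [-0.19  1.37 -0.9 ] w 0.0563695474924802 heading 9.886370081160358 tilt [ 2.e-04 -1.e+00 -1.e-03] j [ 0.27  0.57 -0.5   2.1   0.47  0.59 -0.39]
```

View pics/e_c.png

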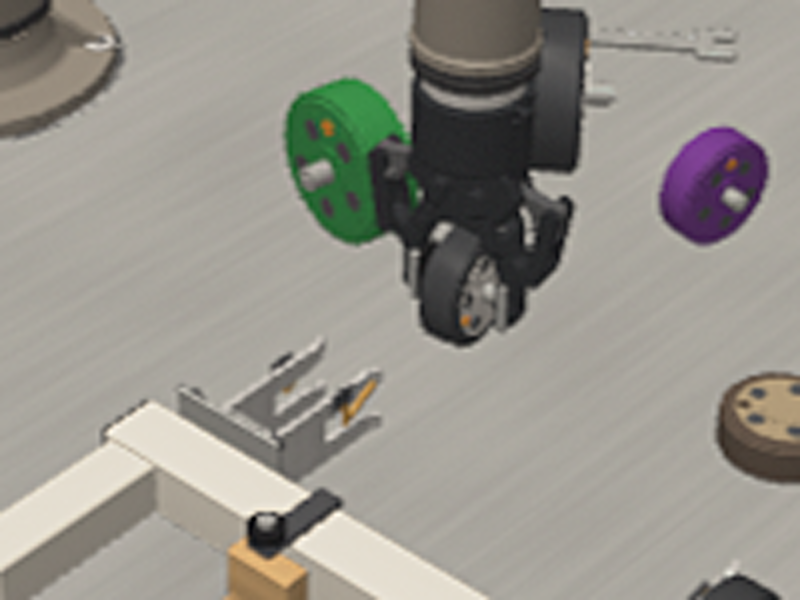

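View pics/e_wrist.png

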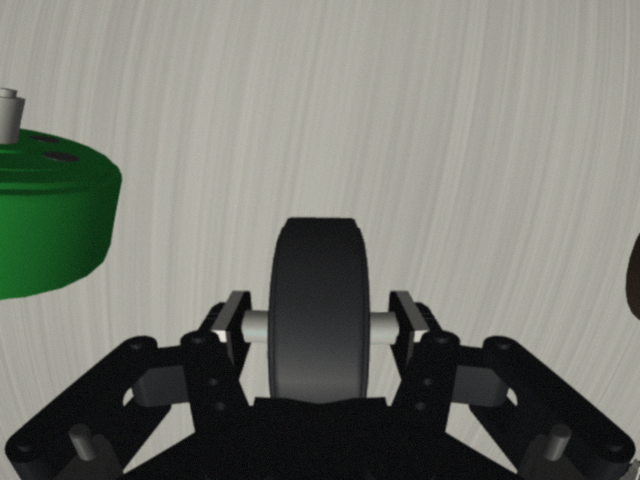

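```bash
python3 goal.py .4988 .0046 .037 9.9; python3 path.py .4988 .0046 9.9 -.0954 .01
```

```text
[0.49902077 0.00389306 0.03611845] heading 9.78068875763329 shift mm [-0.73 -0.88 -0.1 ] turn [ 0.05 -0.12  0.04]
headings [ 9.9  10.46 10.72 10.66 10.3   9.63  8.65  7.35  5.73  3.79  1.52]
turns [-0.56 -0.25  0.05  0.36  0.67  0.98  1.3   1.62  1.95  2.27]
```

Request:
jog_arm(motion=[[0.6,[0.005,0,0],[0,-0.4,0]],[0.6,[0.005,0,0],[0,-0.3,0]],[0.6,[0.005,0,0],[0,-0.1,0]],[0.6,[0.005,0,0],[0,-0.1,0]],[0.6,[0.005,0,0],[0,0,0]],[0.6,[0.005,0,0],[0,0.1,0]],[0.6,[0.005,0,0],[0,0.2,0]],[0.6,[0.005,0,0],[0,0.2,0]],[0.6,[0.005,0,0],[0,0.3,0]],[0.6,[0.005,0,0],[0,0.4,0]]])

```text
clock: 7.42
tcp_pos: [0.5083, -0.0445, 0.0362]
orientation: [-1.283, 1.086, -1.086]
contact_force: [0.1, 0.4, -2.2]
grip_width: 0.0564
```

```bash
python3 look.py f wrist; python3 path.py $(python3 -c "
from bench import r;import numpy as np
from h import R
o=r.get_obs();M=R.from_rotvec(o['orientation']).as_matrix();print(o['tcp_pos'][0],o['tcp_pos'][1],np.degrees(np.arctan2(M[0,0],-M[1,0])))") -.0954 .005
```

```text
7.4167 [ 0.50829144 -0.04447985  0.0362417 ] F [ 0.06  0.38 -2.24] w 0.056418956672205714 heading 9.532883564943862 tilt [ 1.e-04 -1.e+00 -2.e-04] j [ 0.36  0.58 -0.49  2.07  0.47  0.6  -0.29]
headings [9.43 8.77 8.08 7.36 6.61 5.83 5.02 4.17 3.29 2.39]
turns [0.66 0.69 0.72 0.75 0.78 0.81 0.85 0.88 0.91]
```

View pics/f_wrist.png

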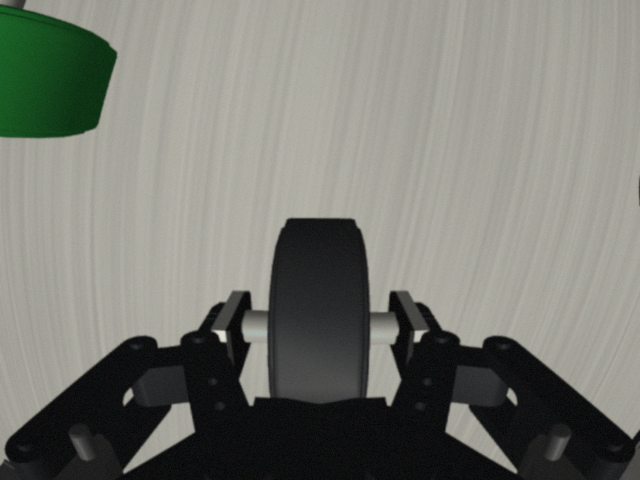

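Request:
jog_arm(motion=[[0.6,[0.005,0.0005,0],[0,0.6,0]],[0.6,[0.005,0.0005,0],[0,0.7,0]],[0.6,[0.005,0,0],[0,0.7,0]],[0.6,[0.005,0,0],[0,0.7,0]],[0.6,[0.005,0,0],[0,0.8,0]],[0.6,[0.005,0,0],[0,0.8,0]],[0.6,[0.005,0,0],[0,0.9,0]],[0.6,[0.005,0,0],[0,0.9,0]],[0.6,[0.004,0,0],[0,0.9,0]],[0.6,[0,0,0],[0,0.9,0]]])

```text
clock: 8.3
tcp_pos: [0.5137, -0.0888, 0.0353]
orientation: [-1.222, 1.189, -1.19]
contact_force: [-0.3, 1.9, 1.9]
grip_width: 0.0565
```

```bash
python3 look.py g wrist scene top; python3 goal.py .5136 -.097 .036 1.5; python3 - <<'E'
import cv2,pickle
im=pickle.load(open("g_scene.pkl","rb"))["image"][:,:,::-1]
cv2.imwrite("pics/g_c.png",cv2.resize(im[200:320,250:390],None,fx=5,fy=5,interpolation=cv2.INTER_CUBIC))
im=pickle.load(open("g_top.pkl","rb"))["image"][:,:,::-1]
cv2.imwrite("pics/g_t.png",cv2.resize(im[200:270,310:430],None,fx=6,fy=6,interpolation=cv2.INTER_CUBIC))
E
```

```text
8.3 [ 0.51365195 -0.08881919  0.03526896] F [-0.27  1.89  1.9 ] w 0.056543281240204774 heading 1.4988540582797723 tilt [ 5.e-04 -1.e+00  3.e-04] j [ 0.42  0.58 -0.46  2.05  0.44  0.61 -0.32]
[ 0.51366911 -0.08738674  0.03533117] heading 1.669703598058309 shift mm [ 9.61 -0.67 -0.35] turn [-0.02  0.17 -0.01]
```

View pics/g_c.png

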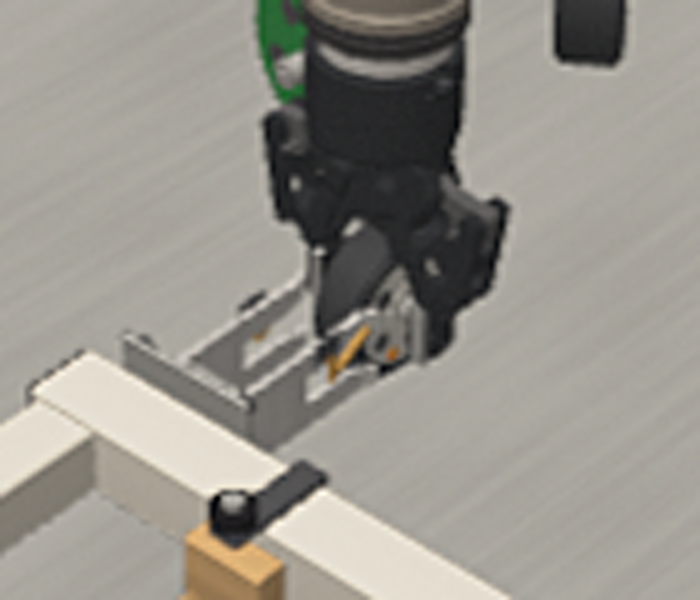

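View pics/g_wrist.png

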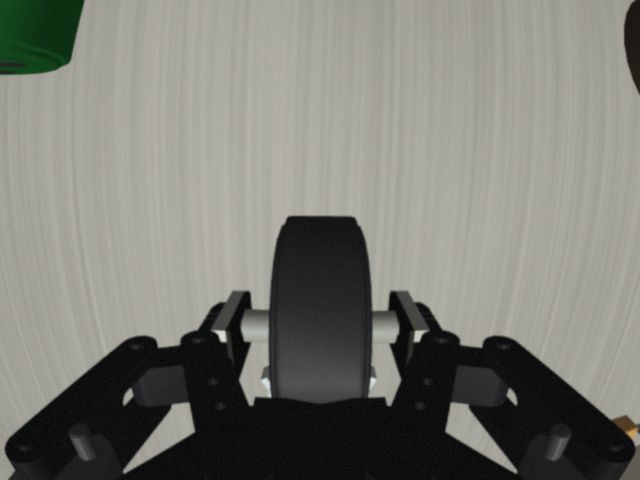

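View pics/g_t.png

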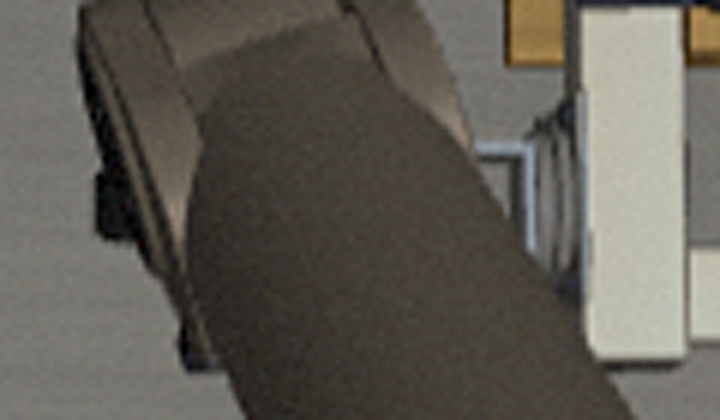

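Request:
jog_arm(motion=[[0.6,[0.003,0,-0.0003],[0,0.1,0]],[0.6,[0.004,0,0],[0,0.1,0]],[0.6,[0.004,0,0],[0,0,0]],[0.6,[0.004,0,0],[0,0,0]],[0.6,[0.004,0,0],[0,0,0]],[0.6,[0.004,0,0],[0,0,0]],[0.6,[0.004,0,0],[0,0,0]],[0.6,[0.004,0,0],[0,0,0]],[0.6,[0.003,0,0],[0,0,0]],[0.6,[0,0,0],[0,0,0]]])

```text
clock: 9.28
tcp_pos: [0.5138, -0.1226, 0.0352]
orientation: [-1.221, 1.191, -1.191]
contact_force: [-0.9, 1.5, -1.1]
grip_width: 0.0563
```

```bash
python3 look.py i wrist scene; python3 goal.py .5151 -.158 .0355 1.5; python3 - <<'E'
import cv2,pickle
im=pickle.load(open("i_scene.pkl","rb"))["image"][:,:,::-1]
cv2.imwrite("pics/i_c.png",cv2.resize(im[200:320,250:390],None,fx=5,fy=5,interpolation=cv2.INTER_CUBIC))
E
```

```text
9.2833 [ 0.51384851 -0.12257072  0.03520863] F [-0.87  1.52 -1.08] w 0.05632336685081709 heading 1.4032785794350433 tilt [ 4.e-04 -1.e+00 -4.e-04] j [ 0.48  0.59 -0.46  2.03  0.44  0.62 -0.25]
[ 0.51383155 -0.12161319  0.0352013 ] heading 1.4558300575399343 shift mm [36.41 -0.3   0.34] turn [ 0.02 -0.04 -0.01]
```

View pics/i_c.png

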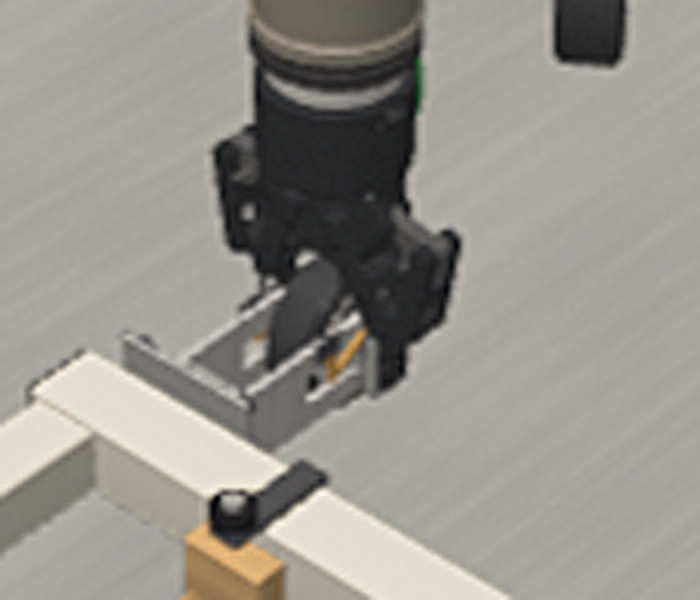

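View pics/i_wrist.png

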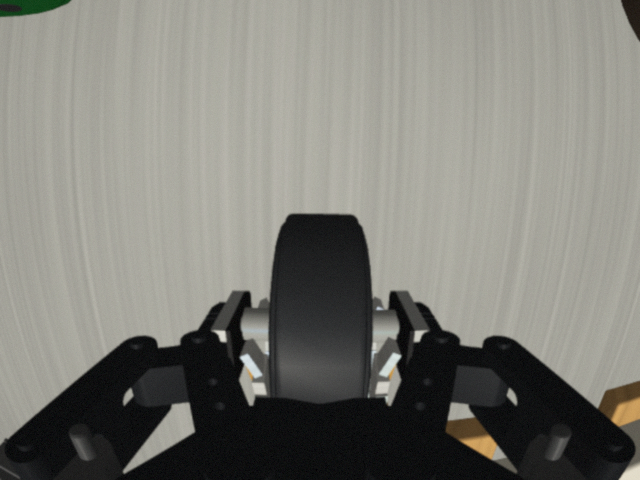

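Request:
jog_arm(force=17, motion=[[0.6,[0.003,0,0.0003],[0,0,0]],[0.6,[0.001,0,0],[0,0,0]],[0.6,[0,0,0],[0,0,0]],[0.6,[0,0,0],[0,0,0]]])

```text
clock: 9.72
tcp_pos: [0.5144, -0.1257, 0.0352]
orientation: [-1.221, 1.19, -1.19]
contact_force: [-0.3, 1.8, -1.1]
grip_width: 0.0561
```

```bash
python3 look.py j wrist; python3 goal.py .5151 -.158 .0355 1.5
```

```text
9.7167 [ 0.51439615 -0.12567377  0.03523089] F [-0.34  1.75 -1.11] w 0.05613606124581083 heading 1.4621110914383733 tilt [ 1.e-04 -1.e+00 -2.e-04] j [ 0.48  0.59 -0.46  2.03  0.44  0.62 -0.24]
[ 0.51440419 -0.1255733   0.03524595] heading 1.4697806581601742 shift mm [32.43 -0.25 -0.14] turn [ 0.01 -0.03  0.  ]
```

View pics/j_wrist.png

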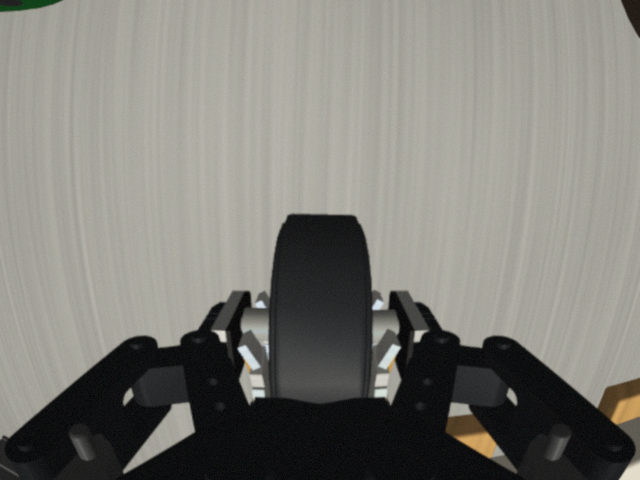

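Request:
jog_arm(motion=[[0.6,[0.0025,0,0],[0,0,0]],[0.6,[0.0025,0,0],[0,0,0]],[0.6,[0.0025,0,0],[0,0,0]],[0.6,[0.0025,0,0],[0,0,0]],[0.6,[0.0025,0,0],[0,0,0]],[0.6,[0.0025,0,0],[0,0,0]]])

```text
clock: 10.27
tcp_pos: [0.5147, -0.1399, 0.0352]
orientation: [-1.221, 1.191, -1.189]
contact_force: [-0.5, 4.4, -1.5]
grip_width: 0.0566
```

```bash
python3 look.py k wrist; python3 goal.py .5151 -.158 .0355 1.5
```

```text
10.2667 [ 0.51471678 -0.13990745  0.03519892] F [-0.54  4.41 -1.45] w 0.05655310549565256 heading 1.494722822259456 tilt [-1.1e-03 -1.0e+00 -2.0e-04] j [ 0.51  0.6  -0.46  2.02  0.44  0.62 -0.21]
[ 0.51472648 -0.14044848  0.0352139 ] heading 1.47230344663123 shift mm [17.56 -0.3  -0.08] turn [ 0.01 -0.03 -0.04]
```

View pics/k_wrist.png

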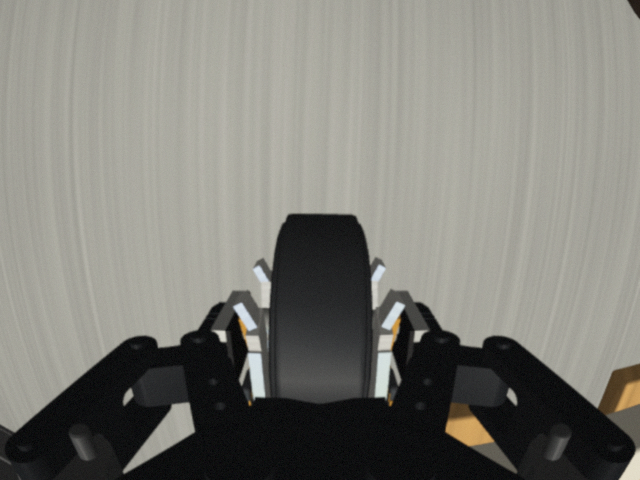

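Request:
jog_arm(motion=[[0.6,[0.002,0,0],[0,0,0]],[0.6,[0.002,0,0],[0,0,0]],[0.6,[0.002,0,0],[0,0,0]],[0.6,[0.002,0,0],[0,0,0]],[0.6,[0.002,0,0],[0,0,0]],[0.6,[0.002,0,0],[0,0,0]]])

```text
clock: 10.82
tcp_pos: [0.515, -0.1508, 0.0352]
orientation: [-1.221, 1.19, -1.187]
contact_force: [-1.6, 4.3, -1.6]
grip_width: 0.0564
```

```bash
python3 look.py l wrist; python3 goal.py .5151 -.158 .0355 1.5
```

```text
10.8167 [ 0.51497975 -0.15079924  0.03520146] F [-1.59  4.3  -1.56] w 0.056351741190661254 heading 1.5631284980171567 tilt [-1.9e-03 -1.0e+00 -4.0e-04] j [ 0.53  0.6  -0.46  2.01  0.44  0.63 -0.19]
[ 0.51501325 -0.15180655  0.03523688] heading 1.5229405961134206 shift mm [ 6.19 -0.27 -0.08] turn [ 0.02  0.02 -0.06]
```

View pics/l_wrist.png

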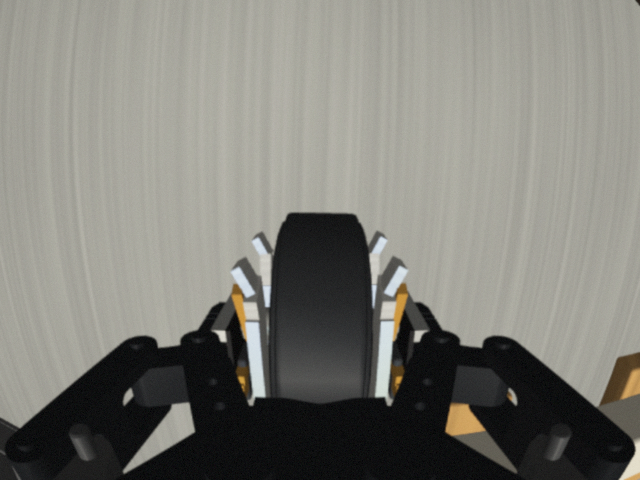

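Resistance is steady at about 4 N. I'll continue in small steps.

Request:
jog_arm(motion=[[0.6,[0.0015,0,0],[0,0,0]],[0.6,[0.0015,0,0],[0,0,0]],[0.6,[0.0015,0,0],[0,0,0]],[0.6,[0.0015,0,0],[0,0,0]],[0.6,[0,0,0],[0,0,0]]])

```text
clock: 11.28
tcp_pos: [0.5152, -0.1599, 0.0353]
orientation: [-1.222, 1.191, -1.192]
contact_force: [-0.2, 0.3, -1.5]
grip_width: 0.0567
```

Request:
jog_arm(motion=[[0.6,[0.001,0,0],[0,0,0]],[0.6,[0,0,0],[0,0,0]]])

```text
clock: 11.45
tcp_pos: [0.5154, -0.1607, 0.0353]
orientation: [-1.221, 1.19, -1.192]
contact_force: [-0.1, -1.1, -2.4]
grip_width: 0.0566
```

Request:
jog_arm(motion=[[0.6,[0.001,0,0],[0,0,0]],[0.6,[0,0,0],[0,0,0]]])

```text
clock: 11.62
tcp_pos: [0.5155, -0.1612, 0.0353]
orientation: [-1.221, 1.19, -1.191]
contact_force: [0.8, -0.8, -2.6]
grip_width: 0.0565
```

```bash
python3 look.py m wrist scene; python3 - <<'E'
import cv2,pickle
im=pickle.load(open("m_scene.pkl","rb"))["image"][:,:,::-1]
cv2.imwrite("pics/m_c.png",cv2.resize(im[200:320,250:390],None,fx=5,fy=5,interpolation=cv2.INTER_CUBIC))
E
```

```text
11.6167 [ 0.51550567 -0.16121476  0.03531742] F [ 0.77 -0.78 -2.57] w 0.05654210086511585 heading 1.442577872898561 tilt [ 6.e-04 -1.e+00  3.e-04] j [ 0.55  0.6  -0.46  2.    0.44  0.63 -0.17]
```

View pics/m_wrist.png

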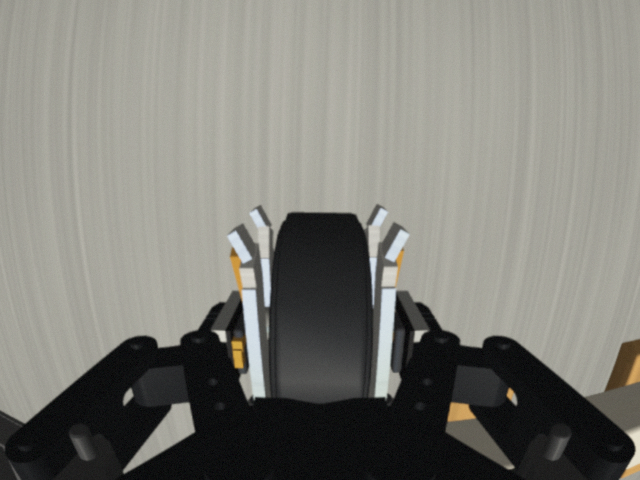

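View pics/m_c.png

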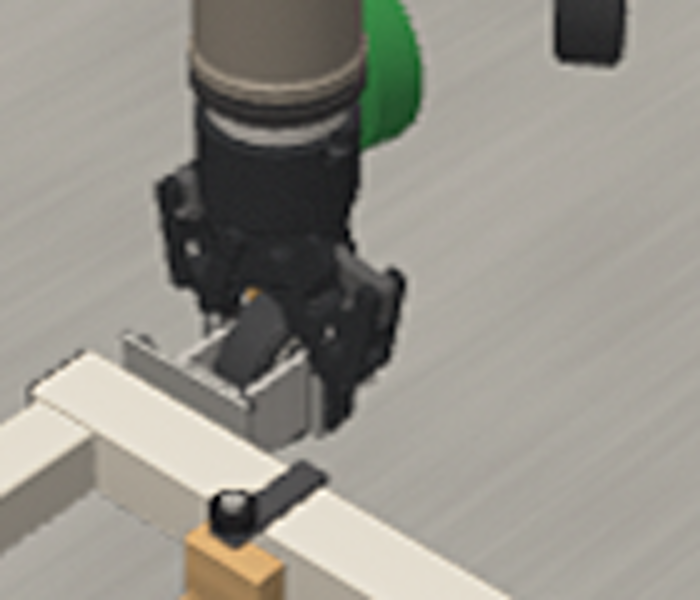

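Request:
jog_arm(motion=[[0.6,[0.001,0,0],[0,0,0]],[0.6,[0,0,0],[0,0,0]]])

```text
clock: 11.88
tcp_pos: [0.5155, -0.1617, 0.0353]
orientation: [-1.221, 1.19, -1.191]
contact_force: [-0.4, -2.0, -3.0]
grip_width: 0.0563
```

Request:
jog_arm(motion=[[0.6,[0.001,0,0],[0,0,0]],[0.6,[0,0,0],[0,0,0]]])

```text
clock: 12.05
tcp_pos: [0.5155, -0.1624, 0.0353]
orientation: [-1.221, 1.19, -1.19]
contact_force: [0.3, 0.3, -2.3]
grip_width: 0.0562
```

```bash
python3 look.py n wrist; python3 - <<'E'
import cv2,pickle,numpy as np
L=[pickle.load(open(f"{k}_wrist.pkl","rb"))["image"][200:400,200:450,::-1] for k in "lmn"]
cv2.imwrite("pics/n_c.png",np.vstack([cv2.resize(L[1],None,fx=1.5*2,fy=1.5,interpolation=cv2.INTER_CUBIC),cv2.resize(L[2],None,fx=3,fy=1.5,interpolation=cv2.INTER_CUBIC)]))
cv2.imwrite("pics/n_c.png",cv2.resize(L[2],None,fx=3,fy=3,interpolation=cv2.INTER_CUBIC))
E
```

```text
12.05 [ 0.51549381 -0.16243255  0.03532619] F [ 0.34  0.28 -2.34] w 0.05616693640194238 heading 1.4693656366625425 tilt [-2.e-04 -1.e+00  1.e-04] j [ 0.55  0.6  -0.46  2.    0.44  0.63 -0.17]
```

View pics/n_c.png

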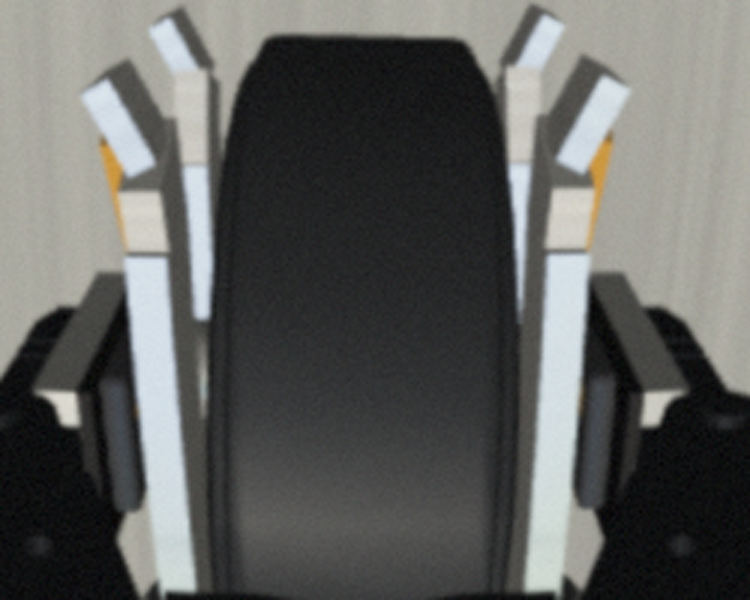

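Both catches now look down and symmetric, and the brass block on the left has gone. Next, seat it against the hard end.

Request:
jog_arm(motion=[[0.6,[0.001,0,0],[0,0,0]],[0.6,[0,0,0],[0,0,0]]])

```text
clock: 12.27
tcp_pos: [0.5155, -0.1633, 0.0353]
orientation: [-1.221, 1.19, -1.19]
contact_force: [0.0, 0.1, -2.3]
grip_width: 0.0565
```

Request:
jog_arm(motion=[[0.6,[0.001,0,0],[0,0,0]],[0.6,[0,0,0],[0,0,0]]])

```text
clock: 12.43
tcp_pos: [0.5155, -0.1636, 0.0353]
orientation: [-1.221, 1.19, -1.189]
contact_force: [-0.5, 2.6, -1.8]
grip_width: 0.056
```

Request:
jog_arm(motion=[[0.6,[0.0005,0,0],[0,0,0]],[0.6,[0,0,0],[0,0,0]],[0.6,[0,0,0],[0,0,0]]])

```text
clock: 12.68
tcp_pos: [0.5155, -0.1638, 0.0353]
orientation: [-1.221, 1.19, -1.189]
contact_force: [-0.7, 4.1, -1.6]
grip_width: 0.0566
```

Request:
jog_arm(motion=[[0.6,[0.0005,0,0],[0,0,0]],[0.6,[0,0,0],[0,0,0]],[0.6,[0,0,0],[0,0,0]]])

```text
clock: 12.93
tcp_pos: [0.5155, -0.1639, 0.0353]
orientation: [-1.221, 1.19, -1.188]
contact_force: [-0.2, 5.6, -0.9]
grip_width: 0.0562
```

Request:
jog_arm(force=5, motion=[[0.6,[0,0,0],[0,0,0]],[0.6,[0,0,0],[0,0,0]],[0.6,[0,0,0],[0,0,0]],[0.6,[0,0,0],[0,0,0]],[0.6,[0,0,0],[0,0,0]]])

```text
clock: 13.35
tcp_pos: [0.5155, -0.1639, 0.0353]
orientation: [-1.221, 1.19, -1.188]
contact_force: [0.3, 5.5, -0.9]
grip_width: 0.0563
```

```bash
python3 look.py p wrist; python3 - <<'E'
import cv2,pickle,numpy as np
L=pickle.load(open(f"p_wrist.pkl","rb"))["image"][200:400,200:450,::-1]
cv2.imwrite("pics/p_c.png",cv2.resize(L,None,fx=3,fy=3,interpolation=cv2.INTER_CUBIC))
E
```

```text
13.35 [ 0.51553655 -0.16385669  0.0353015 ] F [ 0.28  5.46 -0.85] w 0.05626335547576507 heading 1.569851962993392 tilt [-0.0016 -1.      0.    ] j [ 0.55  0.61 -0.46  2.    0.44  0.63 -0.16]
```

View pics/p_c.png

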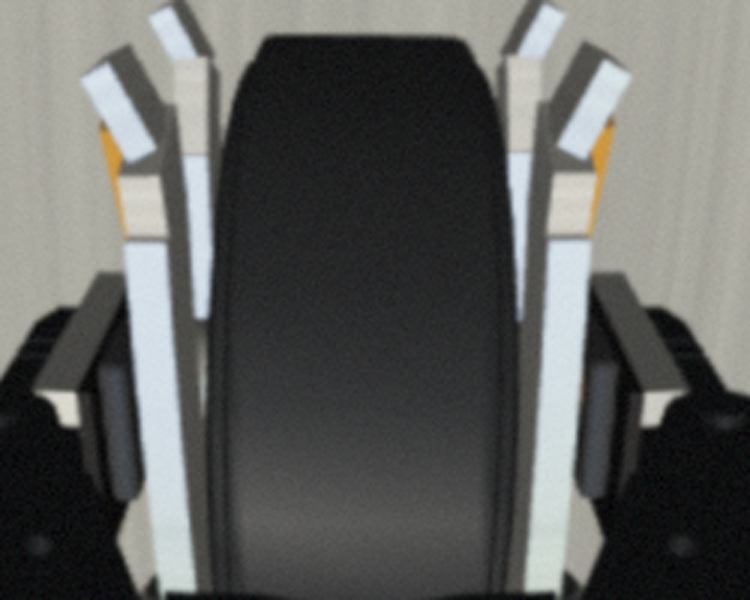

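```bash
python3 - <<'E'
from h import *
f=pickle.load(open("p_wrist.pkl","rb"))
t=plane(f,np.array([[95,72],[620,72],[143,238],[570,236]])/3+200,.062,True);print("tips",t)
for n,px in(("c",[[272,222+0]]),("p",[])):pass
# wheel rear silhouette: tangent-ray to 40mm circle at height .04 -> centre y
for n,row in(("b",222.5),("c",222.),("p",212.3)):
    f=pickle.load(open(n+"_wrist.pkl","rb"));d=fish(f,[[321,row]])[0];C=f["xyz"]
    fw=np.array([0.0265,-.9996]) if n=="p" else np.array([-.065,-.998])
    s=d[:2]@fw; nrm=np.hypot(s,d[2]); # ray in (s,z) plane ; centre at signed dist 40
    # line through C: (s0=0,z0); find s_c with distance 40 ahead of the ray at z=.04
    t=(0.04-C[2])/d[2]; sc=t*s+0.04*nrm/abs(d[2]); print(n,"centre",C[:2]+fw*sc)
E
```

```text
tips [[ 0.49046831 -0.11958465  0.062     ]
 [ 0.53764634 -0.11826908  0.062     ]
 [ 0.49448784 -0.1353241   0.062     ]
 [ 0.53429235 -0.13400115  0.062     ]]
b centre [0.49044254 0.10240282]
c centre [0.4913689  0.10249367]
p centre [ 0.51535257 -0.1605237 ]
```

Tips to wheel centre comes out at 41.6 mm (42 expected), so it is home. Now the tug with a firm pinch.

Request:
jog_arm(force=18, motion=[[0.6,[0,0,0],[0,0,0]],[0.6,[0,0,0],[0,0,0]],[0.6,[-0.001,0,0],[0,0,0]],[0.6,[-0.001,0,0],[0,0,0]],[0.6,[-0.001,0,0],[0,0,0]],[0.6,[-0.001,0,0],[0,0,0]],[0.6,[0,0,0],[0,0,0]]])

```text
clock: 13.98
tcp_pos: [0.5154, -0.1623, 0.0353]
orientation: [-1.222, 1.19, -1.192]
contact_force: [-0.7, -0.3, -2.3]
grip_width: 0.0564
```

Request:
jog_arm(motion=[[0.6,[-0.001,0,0],[0,0,0]],[0.6,[0,0,0],[0,0,0]],[0.6,[0,0,0],[0,0,0]]])

```text
clock: 14.23
tcp_pos: [0.5154, -0.1619, 0.0354]
orientation: [-1.222, 1.19, -1.192]
contact_force: [0.4, -4.4, -2.4]
grip_width: 0.0565
```

Request:
jog_arm(motion=[[0.6,[-0.001,0,0],[0,0,0]],[0.6,[0,0,0],[0,0,0]],[0.6,[0,0,0],[0,0,0]]])

```text
clock: 14.48
tcp_pos: [0.5154, -0.1617, 0.0354]
orientation: [-1.222, 1.19, -1.193]
contact_force: [0.3, -6.2, -3.7]
grip_width: 0.0566
```

Request:
jog_arm(motion=[[0.6,[0,0,0],[0,0,0]],[0.6,[0.001,0,0],[0,0,0]],[0.6,[0.001,0,0],[0,0,0]],[0.6,[0.0005,0,0],[0,0,0]],[0.6,[0,0,0],[0,0,0]]])

```text
clock: 14.9
tcp_pos: [0.5154, -0.162, 0.0353]
orientation: [-1.221, 1.19, -1.19]
contact_force: [-0.2, -3.2, -1.4]
grip_width: 0.0566
```

```bash
python3 look.py q wrist; python3 - <<'E'
import cv2,pickle,numpy as np
L=pickle.load(open(f"q_wrist.pkl","rb"))["image"][200:400,200:450,::-1]
cv2.imwrite("pics/q_c.png",cv2.resize(L,None,fx=3,fy=3,interpolation=cv2.INTER_CUBIC))
E
```

```text
14.9 [ 0.51540866 -0.16204086  0.03532341] F [-0.23 -3.2  -1.36] w 0.05657075030903215 heading 1.4709441908858045 tilt [-0. -1.  0.] j [ 0.55  0.6  -0.46  2.    0.44  0.63 -0.17]
```

View pics/q_c.png

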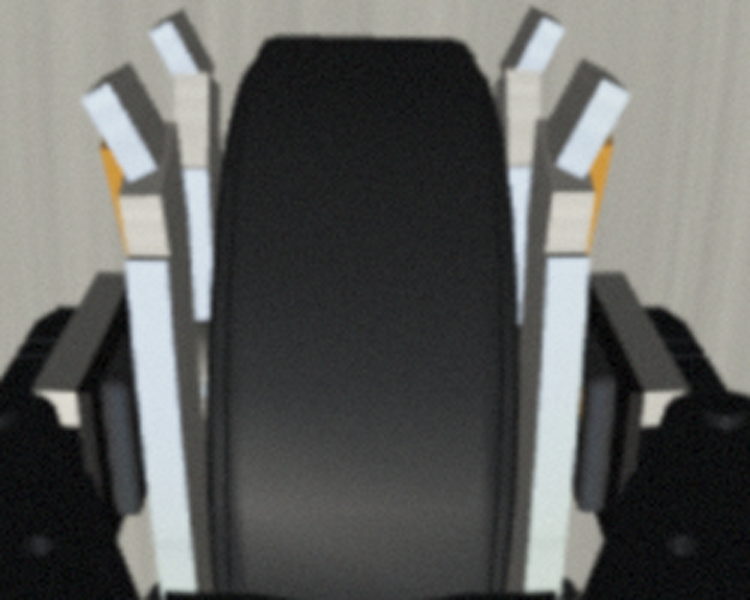

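Request:
jog_arm(force=5, motion=[[0.6,[0.001,0,0],[0,0,0]],[0.6,[0.0005,0,0],[0,0,0]],[0.6,[0,0,0],[0,0,0]]])

```text
clock: 15.2
tcp_pos: [0.5154, -0.1628, 0.0353]
orientation: [-1.221, 1.19, -1.189]
contact_force: [-0.3, -0.2, -0.9]
grip_width: 0.0563
```

Request:
jog_arm(motion=[[0.7,[0,0,0],[0,0,0]],[0.75,[0,0,0],[0,0,0]],[0.8,[0,0,0],[0,0,0]],[0.9,[0,0,0],[0,0,0]],[0.95,[0,0,0],[0,0,0]],[0.95,[0,0,0],[0,0,0]],[0.95,[0,0,0],[0,0,0]]])

```text
clock: 15.78
tcp_pos: [0.5155, -0.1635, 0.0353]
orientation: [-1.221, 1.19, -1.19]
contact_force: [-0.5, -0.0, -0.1]
grip_width: 0.081
```

```bash
python3 look.py s wrist
```

```text
15.7833 [ 0.51548089 -0.16354943  0.03532814] F [-0.49 -0.03 -0.05] w 0.08104298982620232 heading 1.469950353865198 tilt [ 0.e+00 -1.e+00  1.e-04] j [ 0.55  0.61 -0.46  2.    0.44  0.63 -0.17]
```

View pics/s_wrist.png

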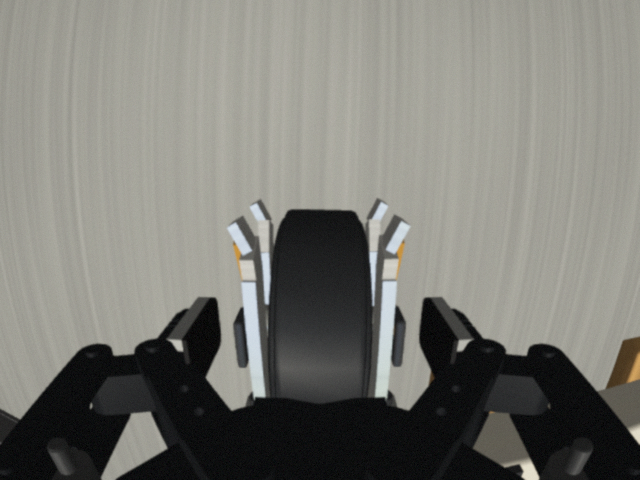

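Fingers are clear on both sides. Rise straight up, then look.

Request:
jog_arm(motion=[[0.97,[0,-0.005,0],[0,0,0]],[0.97,[0,-0.01,0],[0,0,0]],[0.97,[0,-0.015,0],[0,0,0]],[0.97,[0,-0.02,0],[0,0,0]],[0.97,[0,-0.025,0],[0,0,0]],[0.97,[0,-0.025,0],[0,0,0]],[0.97,[-0.03,-0.025,0],[0,0,0]],[0.97,[-0.03,-0.025,0],[0,0,0]],[0.97,[-0.03,-0.02,0],[0,0,0]],[0.97,[-0.02,0,0],[0,0,0]]])

```text
clock: 16.67
tcp_pos: [0.5149, -0.0501, 0.2107]
orientation: [-1.217, 1.182, -1.192]
contact_force: [1.0, 0.7, -0.1]
grip_width: 0.0826
```

Request:
jog_arm(motion=[[0.97,[0,0,0],[0,0,0]],[0.97,[0,0,0],[0,0,0]],[0.97,[0,0,0],[0,0,0]]])

```text
clock: 16.92
tcp_pos: [0.5124, -0.0544, 0.2055]
orientation: [-1.222, 1.19, -1.191]
contact_force: [0.1, 0.2, -0.1]
grip_width: 0.0827
```

```bash
python3 look.py u wrist scene; python3 - <<'E'
import cv2,pickle
im=pickle.load(open("u_scene.pkl","rb"))["image"][:,:,::-1]
a=cv2.resize(im[230:320,250:350],None,fx=4,fy=4,interpolation=cv2.INTER_CUBIC)
im=pickle.load(open("u_wrist.pkl","rb"))["image"][:,:,::-1]
b=cv2.resize(im[300:420,270:370],(400,480),interpolation=cv2.INTER_CUBIC)[:360*2]
import numpy as np
c=np.zeros((480,800,3),np.uint8);c[:360,:400]=a;c[:,400:]=b;cv2.imwrite("pics/u_c.png",c)
E
```

```text
16.9167 [ 0.51236312 -0.05438175  0.20552633] F [ 0.05  0.23 -0.14] w 0.08268370026657339 heading 1.4449399749048346 tilt [ 8.e-04 -1.e+00 -2.e-04] j [ 0.5   0.33 -0.62  1.95  0.24  0.94 -0.21]
```

View pics/u_c.png

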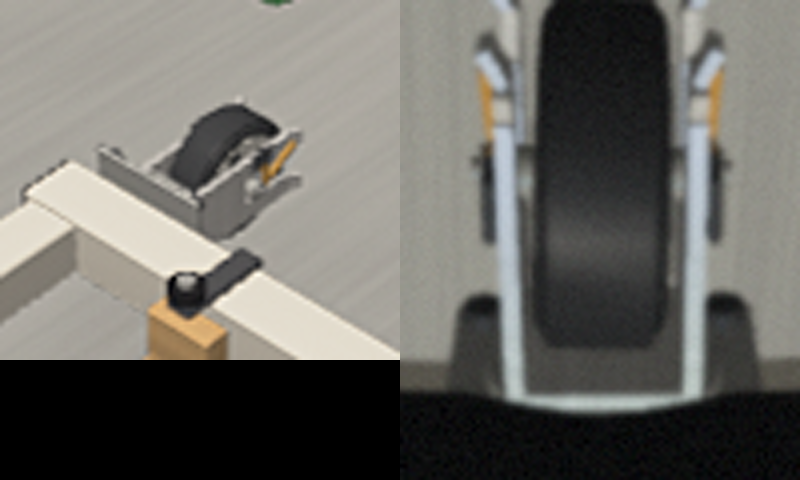

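View pics/u_scene.png

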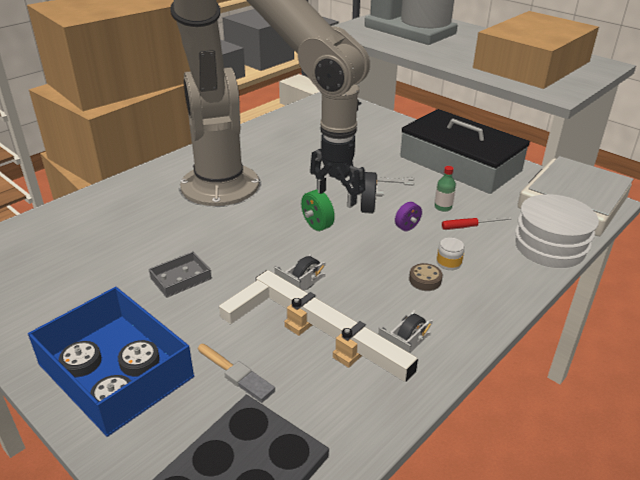

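The wheel stands in the fork like the second castor. The axle ends are behind both catches, level at crop rows of about 160 on each side, and the other items look undisturbed. Handing in.

```bash
python3 -c "
from bench import r
print(r.hand_in())"
```

```text
the job is handed in; nothing more can be done
None
```

The small dark grey wheel is in the empty castor fork with both catches down behind it. I handed the job in at about 17 s of the 48 s allowed; no verdict is reported.

- **Rolling:** I pinched it by its axle ends at 5 N and rolled it along an S-curve of about 265 mm. The orange plug was seen near the bottom after about 100 mm. I have no picture at the exact half turn.
- **Pressing in:** With a 17 N pinch the catches resisted with about 4 N. One catch dropped before the other, then both were down. I pushed on to the hard stop at about 5.5 N, well under the 25 N limit.
- **Seat check:** The image put the wheel centre 41.6 mm past the leg tips, against 42 mm expected.
- **Absolute position:** The wheel centre measured y = -0.1605 m, while my first estimate of the seat was -0.158 m. I relied on the relative measurement and the hard stop.
- **Tug:** I pulled back with up to 6.2 N. The hand moved 2.2 mm, about the 2 mm of play, and the catches held.
- **Letting go:** I opened the fingers, which came clear on both sides, and raised the hand. The last pictures show the wheel square in the fork, catches looking alike on both sides and nothing else visibly moved. I judged catch lift and the other items by eye only.

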